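Feed a specimen carrier through the flap of a needle tester

ROBOT

A 6-joint arm with a two-finger parallel gripper is mounted at the origin on the work surface; the furniture and walls round the work are solid. World frame = base frame: x ahead of the robot, y to its left, z up, the work surface at z = 0. Lengths are in m, angles in degrees, forces in N, time in s.
With the tool pointing down it reaches from about 0.4 to 0.925 m from the base axis. Payload 12.5 kg.
Tool frame: the origin (TCP) lies between the finger pads; the fingertips stand 22 mm ahead of it and the grasp point (between the pads) lies 3 mm ahead of it; z points along the fingers, y is the line along which they close (so a half turn about z gives the same grasp; the last joint's range is limited). The gripper opens to 95 mm and grips with 3 to 60 N. Pads are 20 mm wide; open, the fingers measure 119 mm over their backs; the gripper's body (75 mm by 180 mm) begins 59 mm behind the grasp point.
Start: joints at [-80.592, 28.126, 89.318, -0, 62.55, -6.05], TCP at [0.167, -0.602, 0.237] pointing down, gripper open.
Joint ranges: [-177.58, 177.58], [-47.91, 125.51], [2.72, 160], [-65.01, 245.01], [3.68, 167.84], [-153.87, 153.87]. Speed limits (degrees/s): [127.2, 127.2, 159.86, 180, 180, 180].

INTERFACE

Orientations are given as a 3x3 rotation matrix whose columns are the frame's x, y, z axes.
In Python, from rig import status, optics, job gives the robot as it stands.
- The arm moves only by the tool jog_arm, never from a script. Its argument "moves" is a list of rows, each a list of 3 entries, a list of its own where there are three numbers: the opening in per cent of the stroke, from 0 (shut) to 100 (fully open), then the shift along the tool's x, y, z in m, then the turn about the tool's z in degrees. In form: [[jaw, [x, y, z], roll], ...]. A call has exactly 5 rows; each row shifts and turns the commanded pose from where the row before left it, along the tool's axes as they then stand; what a row does not reach is not made up. A row lasts 1/12 s, in which the tool goes at most 41.7 mm and 7.16 degrees, less where a joint would pass 70% of its speed; a pose out of reach is approached as far as the arm can. A call with a gripper value outside its range is refused whole. The fingers move at their own pace and stop on an object; the grip force is fixed at half the most. Time passes only in rows, so rows that do not move let the fingers close, or fill a call up. It gives the time, the measured TCP pose, the force, the opening and the grip force at its end, in the units of the state.
- status.get_obs(): the state, without advancing time (a new reading comes with each control period).
- optics.capture(name): name is "side" or "top"; returns the picture (384x512x3 uint8, red, green, blue); there is no depth.
- optics.get_calibration(name): a dict with "fx", "fy", "cx", "cy" (pixels), "k1" (the pictures are not rectified: a ray, as slopes to the right and down, at radius r is drawn at 1 + k1 r^2 times it, then the intrinsics apply), "rvec" (rotation vector, rad) and "tvec" (3), from world to camera coordinates, as OpenCV has them. Camera axes: x right, y down, z forward; pixel columns grow to the right and rows downward; lengths in m; the calibration is good to about 2 mm. A picture is of the moment at which its call begins. get_calibration takes no time and is no camera call.
- job.hand_in(): hands the job in; it is judged then, once.
The state is a dict: "clock": time; "joint_positions": joint angles; "joint_vel": joint speeds; "joint_torque": joint torques, N m; "position": TCP position; "ee_rot": TCP orientation; "ft_force": force on the tool from outside, world axes, zero at the start; "ft_torque": the same for the moment, N m; "opening": opening from 0.0 (shut) to 1.0 (fully open); "gripper_force": force on a finger pad.
Only numpy, scipy, OpenCV 4.12 (cv2) and the standard library are available. Lean on these libraries where they do the work, as an engineer would, in place of code of your own. Each camera call takes 0.05 s, during which the arm holds its last target. There are 200 camera calls.

TASK

Take the carrier with the three cups out of the storage stand and slide it, nose first, through the sprung flap of the needle tester until the marked cup, the one between the two arrowheads, is exactly under the needle. Then press the tester's knob down carefully until you feel the needle touch the sample in that cup, keep it there for half a second, and let the knob come up again. Never press the needle hard; leave the carrier lying under the needle, the grooved carrier in the stand, and the things around undisturbed.

Things in the scene. Friction and masses are not known exactly. Their poses are not given: they have to be found in the camera images.
- carrier_grip (a point): centre of the cup carrier's body, 8 mm above its underside, in the gap the stand leaves for fingers: 56 mm long, free on both sides down to the pocket floor. In the stand the bar can be taken only here, across its 36 mm width: elsewhere walls reach almost to its top, and close walls stand beside and behind the tab. Axes as cup_carrier.
- mark (a point): centre of the marked cup at its rim, on the bar's top face. It is the middle one of three cups 20 mm apart; two engraved arrowheads point at it from the long edges. The cup is 7 mm wide. The small white sample in it lies 2 to 8 mm below the rim, at a different depth each time; that depth is not told and has to be felt with the needle.
- carrier_tab (a point): centre of the cup carrier's upright tab: 10 mm thick along the bar, 36 mm wide; its top is 14 mm above this point, the bar's top face 14 mm below. It is the handle for sliding the bar once it lies on the tester, and stays 60 mm outside the hood. 117 mm behind the marked cup. Axes as cup_carrier.
- groove_mid (a point): centre of the body of the other, grooved carrier: same bar and tab, but with one long groove in place of the cups. It stands in the other pocket of the stand (which pocket is which varies) and stays there.
- stand: grey plastic storage stand, 183 x 139 x 50 mm, fixed, with two parallel pockets 80 mm apart; pocket floor 8 mm above the table. Origin: on the table under its centre. x points to the carriers' noses (along the pockets), z up. Walls beside the bars reach 21 mm above the table, those round the tabs 50 mm; the carriers lift straight out.
- needle_axis (a point): point on the tester's bed straight below the needle, 34 mm above the table, 50 mm behind the hood's front. x is the feed direction, z up. The bed has guide rails 38 mm apart, 14 mm high (bar 36 mm wide), with a flared mouth that starts 20 mm before the hood's front and is about 50 mm wide there. On the bed the rim of a bar's cups is 16 mm above this point.
- flap_line (a point): middle of the flap's doorway at bed height, on the front face of the hood, 50 mm before the needle axis; axes as needle_axis.
- flap (a joint): angle of the sprung flap in the hood's doorway, hinged at its top edge 33 mm above the bed; 0 hanging shut, grows as a bar pushes it inward, about 1 rad when it rests on a bar. A weak spring shuts it (under 1 N at its lower edge).
- knob_top (a point): centre of the top of the tester's round knob (36 mm across, 182 mm above the table when up), straight above the needle. Pressed down with closed fingers it brings the needle down, 28 mm at most, and springs back by itself.
- head (a joint): how far the knob is pressed down, m: 0 up, 0.028 at its lower stop. Return spring about 2 N at the top, 4 N at the bottom.
- needle: 3 mm needle; origin at its tip, with the knob up 8 mm above the rim of a cup on the bed. It goes down with the knob. It is sprung in the head: once it touches it lags behind the knob and presses with 1.5 N plus 2.5 N per further mm, for up to 10 mm. It meets the sample with the knob 10 to 16 mm down, or the bar's top 8 mm down if no cup is under it.
- lab_timer: small pale timer 66 x 62 x 17 mm behind the tester; leave it
- dropper_bottle: brown dropper bottle 36 x 36 x 106 mm; leave it
- vial_1: small vial 21 x 48 mm beyond the feed tongue; leave it
- vial_2: small vial 21 x 48 mm; leave it
- vial_3: small vial 21 x 48 mm; leave it
- cup_carrier: plain metal bar 156 x 36 x 16 mm, 0.15 to 0.3 kg, with three 7 mm cups in a row near its nose and an upright tab on top at its tail. Origin: middle of its underside; x runs along the bar to the nose, y across, z up. Nose end at x = 78 mm, tail end at x = -78, marked cup at x = 44, tab's mid-plane at x = -73, carrier_grip at x = 6.
- tester: needle tester, fixed: grey base, low clear hood 66 mm wide (roof 79 mm above the table), needle inside the hood, column behind it and an arm over it with a black knob on top. In front a feed tongue 28 mm wide, level with the bed, sticks out 125 mm with nothing beside it, so fingers fit on both sides of a bar lying on it. Origin: on the table below the needle; x is the feed direction.
Not all that is in view belongs to the job. What is shaped like the cup_carrier but green or yellow is not meant.

How it is judged:
By the outcome, as a careful person would: the job done as asked, in the order asked, and still so for the second after the job is handed in, with the robot touching nothing.
It also fails if it takes over 59 s, if anything falls off the work surface, if the arm or the gripper's body presses on something with over 40 N, if the wrist force passes 120 N, or if a joint passes its speed limit or range.

## Working session

There is one attempt and no reset: what is moved stays moved. The work goes in short steps, Python scripts to look and compute and a tool call to move; the robot and the scene stay as the last step left them, time stands still between calls to the robot, and variables do not carry over. Pictures are saved under pics/ and viewed, at most 10 in all, crops included, and the job is handed in when it is done.

Besides the shell and the picture viewer there is one more tool, called after "Request:" by a JSON object that holds its "api" and its "payload". jog_arm: Moves the arm, as the interface text tells. Its arguments: {"type":"object","properties":{"moves":{"type":"array"}},"required":["moves"]}

```bash
ls; mkdir -p pics; python3 - <<'E'
from rig import status, optics
import cv2
for n in("side","top"):
    im=optics.capture(n); cv2.imwrite(f"pics/{n}0_raw.png",im[:,:,::-1]); 
    cv2.imwrite(f"pics/{n}0.png",cv2.resize(im[:,:,::-1],(800,600),interpolation=cv2.INTER_CUBIC))
    print(n,optics.get_calibration(n))
o=status.get_obs();print(o["position"],o["ee_rot"],o["clock"],o["ft_force"])
E
```

```text
pics
side {'fx': 442.46146941450905, 'fy': 442.46146941450905, 'cx': 254.72382706579776, 'cy': 184.58728529598454, 'k1': -0.03039004892139117, 'rvec': array([ 1.91095867,  1.36728943, -0.65400098]), 'tvec': array([-0.12387136, -0.22851894,  1.72025943])}
top {'fx': 391.2966277749591, 'fy': 391.2966277749591, 'cx': 265.43018304621023, 'cy': 195.19807961772213, 'k1': -0.12127558323164085, 'rvec': array([ 2.15032906, -2.06851875,  0.20927495]), 'tvec': array([-0.06993601,  0.53422083,  1.15237145])}
[ 0.16656898 -0.60221406  0.23613227] [[ 9.63828370e-01  2.66523636e-01 -1.59225128e-04]
 [ 2.66523669e-01 -9.63827946e-01  9.08298959e-04]
 [ 8.86175128e-05 -9.17881570e-04 -9.99999575e-01]] 0.1 [-0.59176542 -0.07453758 -0.27156935]
```

View pics/top0.png

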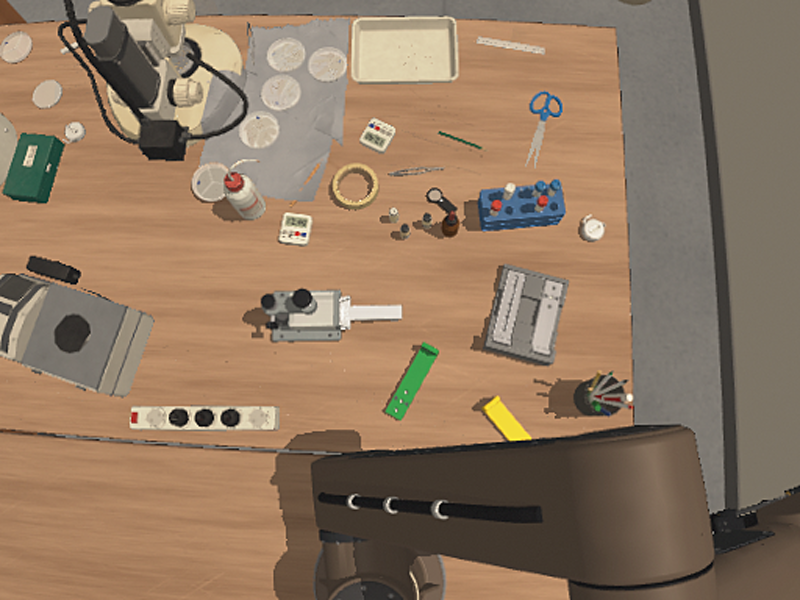

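View pics/side0.png

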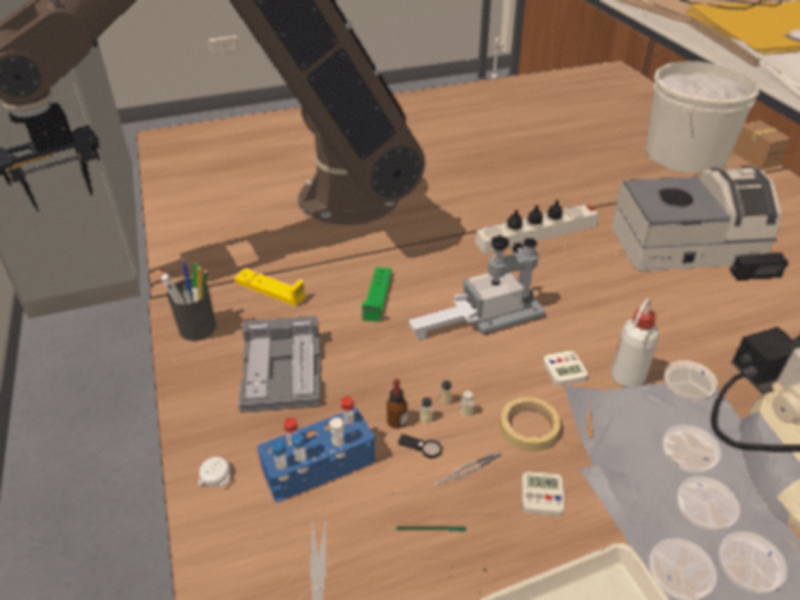

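The top view shows the stand at about (527,313) of 800x600 and the tester at (310,315) with its tongue out to (400,312). The side view shows the stand at (280,363) and the tester at (495,295). I'll take enlarged crops next.

```bash
python3 - <<'E'
import cv2,numpy as np
t=cv2.imread("pics/top0_raw.png");s=cv2.imread("pics/side0_raw.png")
def crop(im,x,y,w,h,k): return cv2.resize(im[y:y+h,x:x+w],None,fx=k,fy=k,interpolation=cv2.INTER_CUBIC)
# stand: top x 305..369 y165..237 ; side x150..210 y198..265
a=crop(t,300,164,66,74,6);b=crop(s,150,196,66,74,6)
cv2.imwrite("pics/stand.png",np.hstack([a,b]))
a=crop(t,150,174,120,50,6);b=crop(s,255,146,100,75,5)
c=np.zeros((300+375,720,3),np.uint8);c[:300]=a;c[300:,:500]=b
cv2.imwrite("pics/testert.png",a);cv2.imwrite("pics/tester.png",cv2.resize(c,None,fx=.85,fy=.85))
E
```

```text
(no output)
```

View pics/stand.png

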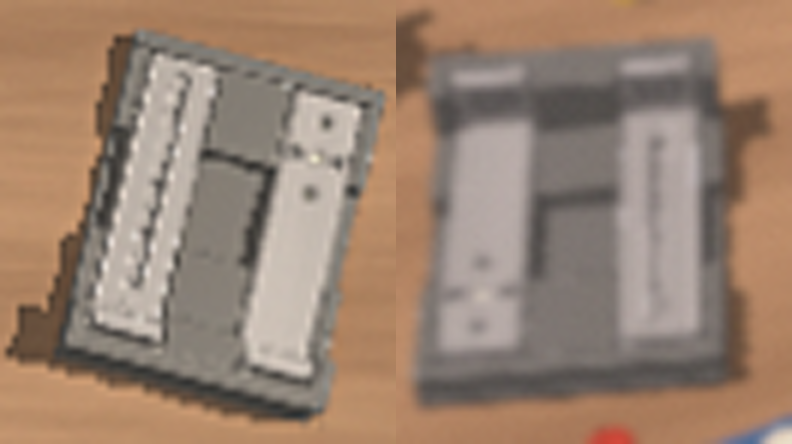

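View pics/tester.png

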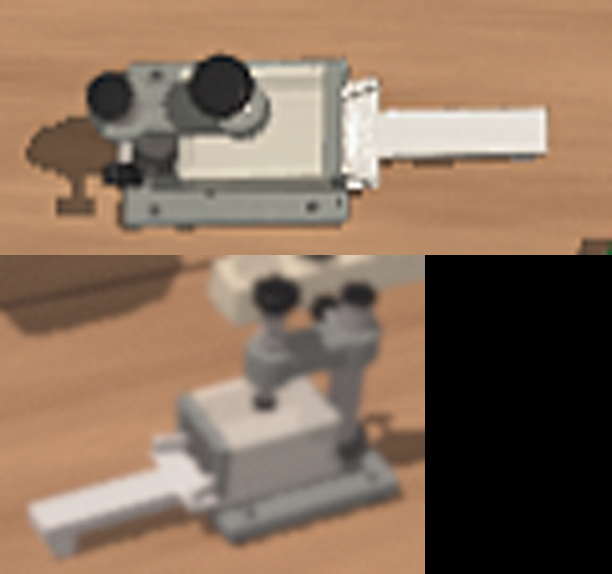

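The stand crop shows the cup carrier in the right pocket (top view), with its cups at crop px (325,122), (317,158), (310,193), nose up and tab at (280,368). The tester crop shows the knob at (220,86), the tongue end at (546,109..153) and the hood front edge near u=347. Next I'll fit the poses.

```bash
cat > h.py <<'E'
import numpy as np,cv2
from scipy.optimize import least_squares
from rig import optics
C={n:optics.get_calibration(n) for n in("side","top")}
def proj(n,P):
    c=C[n];R=cv2.Rodrigues(c["rvec"])[0];q=np.atleast_2d(P)@R.T+c["tvec"]
    s=q[:,:2]/q[:,2:];s=s*(1+c["k1"]*(s**2).sum(1,keepdims=True))
    return s*[c["fx"],c["fy"]]+[c["cx"],c["cy"]]
def back(n,uv,z):
    return least_squares(lambda p:(proj(n,[p[0],p[1],z])[0]-uv),[.6,-.2]).x
def place(p,L):
    c,s=np.cos(p[2]),np.sin(p[2]);L=np.atleast_2d(L)
    return np.c_[p[0]+c*L[:,0]-s*L[:,1],p[1]+s*L[:,0]+c*L[:,1],L[:,2]]
def fit(obs,p0):
    """obs: list of (cam, local xyz, uv)"""
    f=lambda p:np.concatenate([proj(n,place(p,l))[0]-uv for n,l,uv in obs])
    r=least_squares(f,p0,loss="soft_l1");return r.x,f(r.x).reshape(-1,2)
E
python3 - <<'E'
from h import *
for n in C:
    R=cv2.Rodrigues(C[n]["rvec"])[0];print(n,"cam pos",-R.T@C[n]["tvec"])
T=lambda u,v:(300+u/6,164+v/6); S=lambda u,v:(150+(u-396)/6,196+v/6)
z=.024
obs=[("top",(.064,0,z),T(325,122)),("top",(.044,0,z),T(317,158)),("top",(.024,0,z),T(310,193)),
("top",(.078,.018,z),T(298,92)),("top",(.078,-.018,z),T(361,103)),
("top",(-.078,.018,.052),T(247,362)),("top",(-.078,-.018,.052),T(308,378)),
("side",(.064,0,z),S(477,326)),("side",(.044,0,z),S(482,295)),("side",(.024,0,z),S(484,262))]
for sel in("top","side"):
    p,r=fit([o for o in obs if o[0]==sel],[.6,-.4,0]);print(sel,p[:2].round(4),np.degrees(p[2]).round(2));print(r.round(2).tolist())
p,r=fit(obs,[.6,-.4,0]);print("carrier",p[:2],np.degrees(p[2]))
print("grip",place(p,[.006,0,.016]))
T=lambda u,v:(150+u/5.1,174+v/5.1); S=lambda u,v:(255+u/4.25,146+(v-255)/4.25)
print("knob top",back("top",T(220,86),.182),"side",back("side",S(276,290),.182))
for uv in((546,109),(546,153)):print("tongue end",back("top",T(*uv),.034))
print("tongue root",back("top",T(380,110),.034),back("top",T(380,156),.034))
for uv in((347,62),(347,190)):print("hood front z79",back("top",T(*uv),.079))
print("tongue end side",back("side",S(30,503),.034))
E
```

```text
side cam pos [ 1.43724364 -0.34536503  0.9175572 ]
top cam pos [ 0.29055411 -0.06315494  1.23686404]
top [ 0.5271 -0.3172] -12.62
[[-0.06, -0.05], [-0.03, -0.15], [-0.18, -0.05], [-0.08, -0.55], [0.27, 0.42], [-0.53, 0.03], [0.68, 0.31]]
side [ 0.5305 -0.3125] -14.19
[[0.08, 0.15], [-0.16, -0.16], [0.08, 0.01]]
carrier [ 0.52773299 -0.31623404] -12.285277814667477
grip [[ 0.53359559 -0.31751072  0.016     ]]
knob top [0.51466665 0.15017886] side [0.5228574  0.15203322]
tongue end [ 0.53932217 -0.02267743]
tongue end [ 0.51180068 -0.02387439]
tongue root [0.53476146 0.07962624] [0.50597374 0.07789066]
hood front z79 [0.55408192 0.09581205]
hood front z79 [0.47682202 0.09088695]
tongue end side [ 0.51487997 -0.01935063]
```

```bash
cat >> h.py <<'E'
def plan(tgt,heading,n,jaw,src=None,hs=None):
    """rows (jaw,[x,y,z],roll) from present pose to tgt/heading (deg of tool x) in n even rows"""
    from rig import status
    o=status.get_obs();R=np.array(o["ee_rot"]);p=np.array(o["position"]) if src is None else np.array(src)
    h=np.degrees(np.arctan2(R[1,0],R[0,0])) if hs is None else hs
    d=(heading-h+180)%360-180;step=(np.array(tgt)-p)/n;calls=[[]]
    for i in range(n):
        a=np.radians(h);x=np.array([np.cos(a),np.sin(a),0]);y=np.array([np.sin(a),-np.cos(a),0])
        r=round(-d/n,2);t=np.round([step@x,step@y,-step[2]],4)
        if len(calls[-1])==5:calls.append([])
        calls[-1].append([jaw,t.tolist(),r]);h-=r
    print("from",p.round(4),round(h+0,2))
    for c in calls:print(c)
def st():
    from rig import status
    o=status.get_obs();R=np.array(o["ee_rot"])
    print("t",round(o["clock"],2),"p",np.round(o["position"],4),"head",np.degrees(np.arctan2(R[1,0],R[0,0])).round(2),"F",np.round(o["ft_force"],2),"op",round(o["opening"],3),"g",o["gripper_force"])
E
python3 - <<'E'
from h import *
plan([.5335,-.3175,.2],-12.5,15,60)
print(back("top",(384,253),.05))
E
```

```text
from [ 0.1666 -0.6022  0.2361] -12.44
[[60, [0.0286, -0.0118, 0.0024], np.float64(1.86)], [60, [0.0282, -0.0127, 0.0024], np.float64(1.86)], [60, [0.0278, -0.0136, 0.0024], np.float64(1.86)], [60, [0.0274, -0.0145, 0.0024], np.float64(1.86)], [60, [0.0269, -0.0154, 0.0024], np.float64(1.86)]]
[[60, [0.0264, -0.0162, 0.0024], np.float64(1.86)], [60, [0.0258, -0.0171, 0.0024], np.float64(1.86)], [60, [0.0252, -0.0179, 0.0024], np.float64(1.86)], [60, [0.0247, -0.0187, 0.0024], np.float64(1.86)], [60, [0.024, -0.0195, 0.0024], np.float64(1.86)]]
[[60, [0.0234, -0.0203, 0.0024], np.float64(1.86)], [60, [0.0227, -0.021, 0.0024], np.float64(1.86)], [60, [0.022, -0.0218, 0.0024], np.float64(1.86)], [60, [0.0213, -0.0225, 0.0024], np.float64(1.86)], [60, [0.0206, -0.0232, 0.0024], np.float64(1.86)]]
[ 0.37180317 -0.41685373]
```

Request:
{"api": "jog_arm", "payload": {"moves": [[60, [0.028, -0.012, -0.012], 2], [60, [0.028, -0.0127, -0.012], 2], [60, [0.0278, -0.0136, -0.012], 2], [60, [0.0274, -0.0145, -0.012], 2], [60, [0.027, -0.0154, -0.012], 2]]}}

```text
clock: 0.52
position: [0.2895, -0.5069, 0.2969]
ee_rot: [[0.996, 0.093, -0.0], [0.093, -0.996, 0.001], [-0.0, -0.001, -1.0]]
ft_force: [-0.4, -0.5, -0.4]
opening: 0.703
gripper_force: 0.0
```

Request:
{"api": "jog_arm", "payload": {"moves": [[60, [0.0264, -0.0162, 0], 2], [60, [0.026, -0.017, 0], 2], [60, [0.025, -0.018, 0], 2], [60, [0.0245, -0.0187, 0], 2], [60, [0.024, -0.0195, 0], 2]]}}

```text
clock: 0.93
position: [0.4133, -0.4142, 0.2965]
ee_rot: [[0.997, -0.081, -0.0], [-0.081, -0.997, 0.0], [-0.0, -0.0, -1.0]]
ft_force: [-0.2, -0.8, -0.2]
opening: 0.605
gripper_force: 0.0
```

```bash
python3 - <<'E'
from h import *
st();plan([.5335,-.3175,.16],-12.5,5,60)
E
```

```text
t 0.93 p [ 0.4133 -0.4142  0.2965] head -4.64 F [-0.21 -0.8  -0.21] op 0.605 g 0.0
from [ 0.4133 -0.4142  0.2965] -12.49
[[60, [0.0224, -0.0212, 0.0273], np.float64(1.57)], [60, [0.0218, -0.0218, 0.0273], np.float64(1.57)], [60, [0.0212, -0.0224, 0.0273], np.float64(1.57)], [60, [0.0206, -0.023, 0.0273], np.float64(1.57)], [60, [0.0199, -0.0235, 0.0273], np.float64(1.57)]]
```

Request:
{"api": "jog_arm", "payload": {"moves": [[60, [0.0224, -0.0212, 0.02], 1.57], [60, [0.0218, -0.0218, 0.02], 1.57], [60, [0.0212, -0.0224, 0.025], 1.57], [60, [0.0206, -0.023, 0.03], 1.57], [60, [0.02, -0.0235, 0.03], 1.57]]}}

```text
clock: 1.35
position: [0.5319, -0.3186, 0.1724]
ee_rot: [[0.976, -0.216, 0.0], [-0.216, -0.976, -0.0], [0.0, 0.0, -1.0]]
ft_force: [0.2, -0.2, 0.1]
opening: 0.601
gripper_force: 0.0
```

Request:
{"api": "jog_arm", "payload": {"moves": [[60, [0, 0, 0.03], 0], [60, [0, 0, 0.03], 0], [60, [0, 0, 0.01], 0], [60, [0, 0, 0], 0], [60, [0, 0, 0], 0]]}}

```text
clock: 1.77
position: [0.531, -0.3203, 0.1041]
ee_rot: [[0.977, -0.215, -0.0], [-0.215, -0.977, -0.0], [0.0, 0.0, -1.0]]
ft_force: [-0.1, -1.0, 0.1]
opening: 0.601
gripper_force: 0.0
```

```bash
python3 - <<'E'
from h import *
st();plan([.5335,-.3175,.033],-12.5,5,60)
im=[optics.capture(n)[:,:,::-1] for n in("top","side")]
cv2.imwrite("pics/g1.png",np.hstack([cv2.resize(im[0][150:260,290:390],None,fx=4,fy=4,interpolation=2),cv2.resize(im[1][170:280,140:230],None,fx=4,fy=4,interpolation=2)]))
E
```

```text
t 1.77 p [ 0.531  -0.3203  0.1041] head -12.42 F [-0.11 -1.    0.14] op 0.601 g 0.0
from [ 0.531  -0.3203  0.1041] -12.52
[[60, [0.0004, -0.0006, 0.0142], np.float64(0.02)], [60, [0.0004, -0.0006, 0.0142], np.float64(0.02)], [60, [0.0004, -0.0006, 0.0142], np.float64(0.02)], [60, [0.0004, -0.0006, 0.0142], np.float64(0.02)], [60, [0.0004, -0.0006, 0.0142], np.float64(0.02)]]
```

View pics/g1.png

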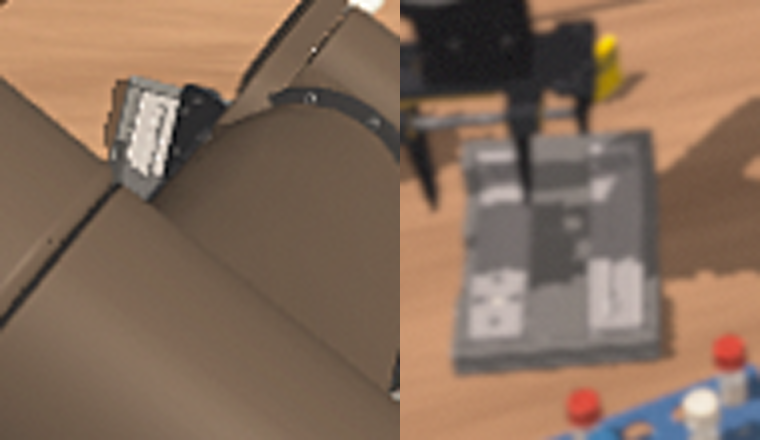

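The side view has the fingertips at crop px (433,208) and (525,200), astride the cup carrier. I'll compare these with the projected tips.

```bash
python3 - <<'E'
from h import *
a=np.radians(-12.42);y=np.array([np.sin(a),-np.cos(a),0]);p=np.array([.531,-.3203,.082])
for s in(.0285,-.0285,.035,-.035):print(s,proj("side",p+s*y).round(1))
E
```

```text
0.0285 [[149.1 220.1]]
-0.0285 [[170.2 218.5]]
0.035 [[146.7 220.3]]
-0.035 [[172.6 218.3]]
```

Request:
{"api": "jog_arm", "payload": {"moves": [[60, [0.0015, -0.001, 0.02], 0], [60, [0.0005, -0.001, 0.02], 0], [60, [0, -0.001, 0.01], 0], [60, [0, 0, 0], 0], [60, [0, 0, 0], 0]]}}

```text
clock: 2.28
position: [0.5337, -0.3176, 0.0545]
ee_rot: [[0.977, -0.215, 0.001], [-0.215, -0.977, -0.0], [0.001, 0.0, -1.0]]
ft_force: [0.5, 0.5, -0.5]
opening: 0.605
gripper_force: 0.0
```

Request:
{"api": "jog_arm", "payload": {"moves": [[60, [0, 0, 0.011], 0], [60, [0, 0, 0.007], 0], [60, [0, 0, 0.0035], 0], [60, [0, 0, 0], 0], [60, [0, 0, 0], 0]]}}

```text
clock: 2.7
position: [0.5334, -0.3173, 0.0319]
ee_rot: [[0.977, -0.215, -0.0], [-0.215, -0.977, 0.0], [-0.0, -0.0, -1.0]]
ft_force: [-0.3, -0.4, 0.1]
opening: 0.602
gripper_force: 0.0
```

Request:
{"api": "jog_arm", "payload": {"moves": [[30, [0, 0, 0], 0], [30, [0, 0, 0], 0], [30, [0, 0, 0], 0], [30, [0, 0, 0], 0], [30, [0, 0, 0], 0]]}}

```text
clock: 3.12
position: [0.5336, -0.3173, 0.0323]
ee_rot: [[0.977, -0.215, 0.0], [-0.215, -0.977, -0.0], [0.0, 0.0, -1.0]]
ft_force: [-0.5, 0.7, 2.6]
opening: 0.378
gripper_force: 30.0
```

Request:
{"api": "jog_arm", "payload": {"moves": [[30, [0, 0, -0.005], 0], [30, [0, 0, -0.01], 0], [30, [0, 0, -0.02], 0], [30, [0, 0, -0.03], 0], [30, [0, 0, -0.03], 0]]}}

```text
clock: 3.53
position: [0.5331, -0.3171, 0.1283]
ee_rot: [[0.977, -0.215, -0.001], [-0.215, -0.977, 0.001], [-0.001, -0.001, -1.0]]
ft_force: [1.2, -0.5, -1.4]
opening: 0.378
gripper_force: 30.0
```

Request:
{"api": "jog_arm", "payload": {"moves": [[30, [0, 0, -0.03], 0], [30, [0, 0, -0.025], 0], [30, [0, 0, -0.01], 0], [30, [0, 0, 0], 0], [30, [0, 0, 0], 0]]}}

```text
clock: 3.95
position: [0.5332, -0.3171, 0.1916]
ee_rot: [[0.977, -0.215, -0.0], [-0.215, -0.977, 0.0], [-0.0, -0.0, -1.0]]
ft_force: [-0.3, 0.3, -3.5]
opening: 0.38
gripper_force: 30.0
```

```bash
python3 - <<'E'
from h import *
st();plan([.5241,-.0038,.15],92.9,20,30)
E
```

```text
t 3.95 p [ 0.5332 -0.3171  0.1916] head -12.39 F [-0.32  0.31 -3.52] op 0.38 g 29.98120106756687
from [ 0.5332 -0.3171  0.1916] 92.81
[[30, [-0.0038, -0.0152, 0.0021], np.float64(-5.26)], [30, [-0.0024, -0.0155, 0.0021], np.float64(-5.26)], [30, [-0.001, -0.0156, 0.0021], np.float64(-5.26)], [30, [0.0005, -0.0157, 0.0021], np.float64(-5.26)], [30, [0.0019, -0.0156, 0.0021], np.float64(-5.26)]]
[[30, [0.0033, -0.0153, 0.0021], np.float64(-5.26)], [30, [0.0047, -0.0149, 0.0021], np.float64(-5.26)], [30, [0.0061, -0.0145, 0.0021], np.float64(-5.26)], [30, [0.0074, -0.0138, 0.0021], np.float64(-5.26)], [30, [0.0086, -0.0131, 0.0021], np.float64(-5.26)]]
[[30, [0.0098, -0.0123, 0.0021], np.float64(-5.26)], [30, [0.0108, -0.0113, 0.0021], np.float64(-5.26)], [30, [0.0118, -0.0103, 0.0021], np.float64(-5.26)], [30, [0.0127, -0.0091, 0.0021], np.float64(-5.26)], [30, [0.0135, -0.0079, 0.0021], np.float64(-5.26)]]
[[30, [0.0142, -0.0067, 0.0021], np.float64(-5.26)], [30, [0.0147, -0.0053, 0.0021], np.float64(-5.26)], [30, [0.0152, -0.004, 0.0021], np.float64(-5.26)], [30, [0.0155, -0.0026, 0.0021], np.float64(-5.26)], [30, [0.0156, -0.0011, 0.0021], np.float64(-5.26)]]
```

Request:
{"api": "jog_arm", "payload": {"moves": [[30, [-0.0038, -0.0152, 0], -5.26], [30, [-0.0024, -0.0155, 0], -5.26], [30, [-0.001, -0.0156, 0], -5.26], [30, [0.0005, -0.0157, 0], -5.26], [30, [0.0019, -0.0156, 0], -5.26]]}}

```text
clock: 4.37
position: [0.5304, -0.2379, 0.1898]
ee_rot: [[0.97, 0.245, -0.003], [0.245, -0.97, 0.002], [-0.003, -0.002, -1.0]]
ft_force: [0.7, 0.2, -3.1]
opening: 0.375
gripper_force: 30.0
```

Request:
{"api": "jog_arm", "payload": {"moves": [[30, [0.0033, -0.0153, 0], -5.26], [30, [0.0047, -0.0149, 0], -5.26], [30, [0.0061, -0.0145, 0], -5.26], [30, [0.0074, -0.0138, 0], -5.26], [30, [0.0086, -0.0131, 0], -5.26]]}}

```text
clock: 4.78
position: [0.5282, -0.1596, 0.1899]
ee_rot: [[0.761, 0.649, -0.003], [0.649, -0.761, 0.001], [-0.002, -0.003, -1.0]]
ft_force: [0.2, 0.3, -2.5]
opening: 0.379
gripper_force: 30.0
```

Request:
{"api": "jog_arm", "payload": {"moves": [[30, [0.0098, -0.0123, 0.004], -5.26], [30, [0.0108, -0.0113, 0.004], -5.26], [30, [0.0118, -0.0103, 0.004], -5.26], [30, [0.0127, -0.0091, 0.004], -5.26], [30, [0.0135, -0.0079, 0.004], -5.26]]}}

```text
clock: 5.2
position: [0.5257, -0.0814, 0.1699]
ee_rot: [[0.394, 0.919, -0.003], [0.919, -0.394, 0.001], [-0.001, -0.003, -1.0]]
ft_force: [-0.1, 0.1, -3.3]
opening: 0.375
gripper_force: 30.0
```

Request:
{"api": "jog_arm", "payload": {"moves": [[30, [0.0142, -0.0067, 0.004], -5.26], [30, [0.0147, -0.0053, 0.004], -5.26], [30, [0.0152, -0.004, 0.004], -5.26], [30, [0.0155, -0.0026, 0.004], -5.26], [30, [0.0156, -0.0011, 0.004], -5.26]]}}

```text
clock: 5.62
position: [0.5234, -0.0032, 0.1499]
ee_rot: [[-0.053, 0.999, -0.003], [0.999, 0.053, 0.0], [0.001, -0.003, -1.0]]
ft_force: [0.3, -0.0, -2.4]
opening: 0.378
gripper_force: 30.0
```

Request:
{"api": "jog_arm", "payload": {"moves": [[30, [0, 0, 0.01], 0], [30, [0, 0, 0.01], 0], [30, [0, 0, 0.01], 0], [30, [0, 0, 0], 0], [30, [0, 0, 0], 0]]}}

```text
clock: 6.03
position: [0.524, -0.0047, 0.1209]
ee_rot: [[-0.047, 0.999, -0.002], [0.999, 0.047, 0.0], [0.0, -0.002, -1.0]]
ft_force: [0.6, -0.5, -1.8]
opening: 0.378
gripper_force: 30.0
```

```bash
python3 - <<'E'
from h import *
st()
for n in("top","side"):
    im=np.mean([optics.capture(n)[:,:,::-1].astype(float) for _ in range(4)],0);cv2.imwrite(f"pics/p1{n}_raw.png",im)
t=cv2.imread("pics/p1top_raw.png");s=cv2.imread("pics/p1side_raw.png")
a=cv2.resize(t[160:235,140:310],None,fx=4,fy=4,interpolation=2);b=cv2.resize(s[140:225,200:350],None,fx=4,fy=4,interpolation=2)
c=np.zeros((600,680,3),np.uint8);c[:300]=a;c[300:,:600]=cv2.resize(b,(600,340))[:300] if b.shape[0]<300 else b[:300]
c=np.zeros((640,680,3),np.uint8);c[:300]=a;c[300:,:600]=b;cv2.imwrite("pics/p1.png",cv2.resize(c,None,fx=.93,fy=.93))
E
```

```text
t 6.03 p [ 0.524  -0.0047  0.1209] head 92.69 F [ 0.58 -0.52 -1.81] op 0.378 g 29.981233701109886[ WARN:0@5.940] global loadsave.cpp:1063 imwrite_ Unsupported depth image for selected encoder is fallbacked to CV_8U.
```

View pics/p1.png

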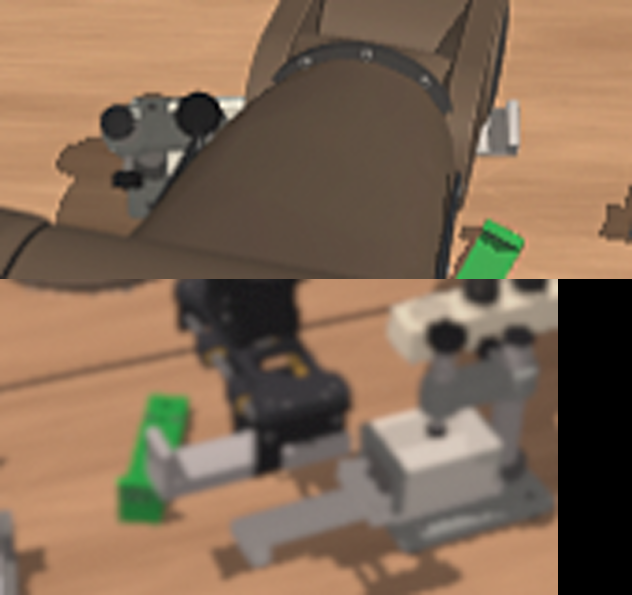

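The side view shows the bar held level, nose at (350,437), just above the tongue and mouth (340,470), and the arm hides it from the top camera. I'll get the tongue line and the hood and knob edges at sub-pixel accuracy from the first top picture.

```bash
cat >> h.py <<'E'
def edge(prof,level=None):
    """subpixel crossings of half level in a 1-D profile"""
    p=np.asarray(prof,float);l=(p.max()+p.min())/2 if level is None else level
    return [i+(l-p[i])/(p[i+1]-p[i]) for i in range(len(p)-1) if (p[i]-l)*(p[i+1]-l)<0]
E
python3 - <<'E'
from h import *
t=cv2.imread("pics/top0_raw.png").astype(float);b=t[:,:,0]  # blue channel: white vs wood
pts=[]
for c in range(227,256,2):
    e=edge(b[190:210,c]);
    if len(e)>=2:
        m=(e[0]+e[-1])/2+190;pts.append(back("top",(c,m),.034)); w=np.linalg.norm(back("top",(c,e[0]+190),.034)-back("top",(c,e[-1]+190),.034)); print(c,round(w*1000,1),pts[-1].round(4))
pts=np.array(pts);k=np.polyfit(pts[:,1],pts[:,0],1);print("x = a y + b",k,"heading",90-np.degrees(np.arctan(k[0])), "x at y=.1,.15:",np.polyval(k,[.1,.15]))
for r in(196,198,200,202):
    e=edge(b[r,240:275]);print("end",back("top",(240+e[-1],r),.034).round(4), len(e))
# knob: dark blob
g=t.max(2);m=((g<60)*255).astype(np.uint8);n,l,s,cc=cv2.connectedComponentsWithStats(m[170:215,160:215])
for i in range(1,n):
    if s[i,4]>15:print("blob",s[i].tolist(),cc[i]+[160,170],back("top",cc[i]+[160,170],.182).round(4))
E
```

```text
227 28.9 [0.5226 0.071 ]
229 29.1 [0.5224 0.0647]
231 29.3 [0.5228 0.0585]
233 29.6 [0.5231 0.0522]
235 29.1 [0.5237 0.0459]
237 27.9 [0.5241 0.0396]
239 27.3 [0.5244 0.0334]
241 27.5 [0.5251 0.0271]
245 27.8 [0.5256 0.0146]
247 27.8 [0.5258 0.0083]
249 27.6 [0.526 0.002]
251 27.2 [ 0.5264 -0.0042]
253 27.2 [ 0.5267 -0.0105]
255 27.9 [ 0.5273 -0.0167]
x = a y + b [-0.05650313  0.52628049] heading 93.23395199113813 x at y=.1,.15: [0.52063018 0.51780502]
end [ 0.5373 -0.0213] 1
end [ 0.5309 -0.0217] 1
end [ 0.5245 -0.022 ] 1
end [ 0.5181 -0.0223] 1
blob [27, 15, 13, 12, 114] [192.78070175 190.48245614] [0.5157 0.1513]
blob [7, 19, 9, 9, 59] [170.89830508 192.55932203] [0.5075 0.2122]
blob [10, 34, 10, 7, 34] [174.29411765 207.23529412] [0.4666 0.1991]
```

Request:
{"api": "jog_arm", "payload": {"moves": [[30, [0, 0.0025, 0.012], -0.5], [30, [0, 0, 0.018], 0], [30, [0, 0, 0.016], 0], [30, [0, 0, 0.01], 0], [30, [0, 0, 0.002], 0]]}}

```text
clock: 6.85
position: [0.5262, -0.0038, 0.062]
ee_rot: [[-0.058, 0.998, -0.003], [0.998, 0.058, 0.0], [0.0, -0.003, -1.0]]
ft_force: [-0.8, -0.6, -2.4]
opening: 0.378
gripper_force: 30.0
```

Request:
{"api": "jog_arm", "payload": {"moves": [[30, [0, 0, 0.001], 0], [30, [0, 0, 0.001], 0], [30, [0, 0, 0], 0], [30, [0, 0, 0], 0], [30, [0, 0, 0], 0]]}}

```text
clock: 7.27
position: [0.5271, -0.0039, 0.0626]
ee_rot: [[-0.058, 0.998, 0.001], [0.998, 0.058, -0.0], [-0.0, 0.001, -1.0]]
ft_force: [0.5, -1.0, -3.1]
opening: 0.377
gripper_force: 30.0
```

```bash
python3 - <<'E'
from h import *
st()
E
```

```text
t 7.27 p [ 0.5271 -0.0039  0.0626] head 93.31 F [ 0.5  -1.   -3.06] op 0.377 g 29.98128142207861
```

Request:
{"api": "jog_arm", "payload": {"moves": [[30, [0, 0, 0.001], 0], [30, [0, 0, 0.001], 0], [30, [0, 0, 0], 0], [30, [0, 0, 0], 0], [30, [0, 0, 0], 0]]}}

```text
clock: 7.68
position: [0.5268, -0.0039, 0.06]
ee_rot: [[-0.058, 0.998, 0.0], [0.998, 0.058, -0.0], [-0.0, 0.0, -1.0]]
ft_force: [-0.0, 0.2, -2.7]
opening: 0.375
gripper_force: 30.0
```

Request:
{"api": "jog_arm", "payload": {"moves": [[30, [0, 0, 0.001], 0], [30, [0, 0, 0], 0], [30, [0, 0, 0], 0], [30, [0, 0, 0], 0], [30, [0, 0, 0], 0]]}}

```text
clock: 8.1
position: [0.5268, -0.0039, 0.059]
ee_rot: [[-0.058, 0.998, -0.0], [0.998, 0.058, -0.0], [-0.0, -0.0, -1.0]]
ft_force: [0.2, 0.0, -2.1]
opening: 0.379
gripper_force: 30.0
```

Request:
{"api": "jog_arm", "payload": {"moves": [[30, [0, 0, 0.0006], 0], [30, [0, 0, 0], 0], [30, [0, 0, 0], 0], [30, [0, 0, 0], 0], [30, [0, 0, 0], 0]]}}

```text
clock: 8.52
position: [0.5268, -0.0039, 0.0584]
ee_rot: [[-0.058, 0.998, -0.0], [0.998, 0.058, -0.0], [-0.0, -0.0, -1.0]]
ft_force: [0.1, 0.3, -2.4]
opening: 0.376
gripper_force: 30.0
```

Request:
{"api": "jog_arm", "payload": {"moves": [[30, [0, 0, 0.0006], 0], [30, [0, 0, 0], 0], [30, [0, 0, 0], 0], [30, [0, 0, 0], 0], [30, [0, 0, 0], 0]]}}

```text
clock: 8.93
position: [0.5269, -0.0039, 0.0583]
ee_rot: [[-0.058, 0.998, 0.0], [0.998, 0.058, -0.0], [-0.0, 0.0, -1.0]]
ft_force: [-2.1, -0.0, 5.1]
opening: 0.373
gripper_force: 30.0
```

Request:
{"api": "jog_arm", "payload": {"moves": [[30, [0, 0, -0.0004], 0], [30, [0.004, 0, 0], 0], [30, [0.004, 0, 0], 0], [30, [0.004, 0, 0], 0], [30, [0.003, 0, 0], 0]]}}

```text
clock: 9.35
position: [0.5261, 0.0116, 0.0583]
ee_rot: [[-0.058, 0.998, 0.0], [0.998, 0.058, -0.0], [-0.0, 0.0, -1.0]]
ft_force: [-0.5, -1.0, -0.3]
opening: 0.378
gripper_force: 30.0
```

Request:
{"api": "jog_arm", "payload": {"moves": [[30, [0.004, 0, 0], 0], [30, [0.004, 0, 0], 0], [30, [0.004, 0, 0], 0], [30, [0.003, 0, 0], 0], [30, [0, 0, 0], 0]]}}

```text
clock: 9.77
position: [0.5251, 0.0268, 0.0583]
ee_rot: [[-0.058, 0.998, 0.0], [0.998, 0.058, 0.0], [0.0, 0.0, -1.0]]
ft_force: [-0.5, 2.7, 1.4]
opening: 0.376
gripper_force: 30.0
```

Request:
{"api": "jog_arm", "payload": {"moves": [[30, [0.003, 0, 0], 0], [30, [0.003, 0, 0], 0], [30, [0.003, 0, 0], 0], [30, [0.003, 0, 0], 0], [30, [0, 0, 0], 0]]}}

```text
clock: 10.18
position: [0.5244, 0.0385, 0.0583]
ee_rot: [[-0.058, 0.998, -0.0], [0.998, 0.058, 0.0], [0.0, -0.0, -1.0]]
ft_force: [-0.1, 1.4, 1.6]
opening: 0.377
gripper_force: 30.0
```

Request:
{"api": "jog_arm", "payload": {"moves": [[30, [0.003, 0, 0], 0], [30, [0.003, 0, 0], 0], [30, [0.003, 0, 0], 0], [30, [0.003, 0, 0], 0], [30, [0, 0, 0], 0]]}}

```text
clock: 10.6
position: [0.5236, 0.0506, 0.0582]
ee_rot: [[-0.058, 0.998, -0.0], [0.998, 0.058, 0.0], [0.0, -0.0, -1.0]]
ft_force: [0.6, 1.9, 2.4]
opening: 0.375
gripper_force: 30.0
```

Request:
{"api": "jog_arm", "payload": {"moves": [[30, [0.003, 0, 0], 0], [30, [0.003, 0, 0], 0], [30, [0.003, 0, 0], 0], [30, [0, 0, 0], 0], [30, [0, 0, 0], 0]]}}

```text
clock: 11.02
position: [0.5231, 0.0595, 0.0582]
ee_rot: [[-0.058, 0.998, -0.0], [0.998, 0.058, 0.0], [0.0, -0.0, -1.0]]
ft_force: [0.2, 2.8, 4.7]
opening: 0.378
gripper_force: 30.0
```

Request:
{"api": "jog_arm", "payload": {"moves": [[60, [0, 0, 0], 0], [60, [0, 0, 0], 0], [60, [0, 0, 0], 0], [60, [0, 0, 0], 0], [60, [0, 0, -0.01], 0]]}}

```text
clock: 11.43
position: [0.5225, 0.0589, 0.0672]
ee_rot: [[-0.058, 0.998, -0.003], [0.998, 0.058, -0.0], [0.0, -0.003, -1.0]]
ft_force: [-0.2, -0.5, -0.5]
opening: 0.593
gripper_force: 0.0
```

Request:
{"api": "jog_arm", "payload": {"moves": [[60, [0, 0, -0.03], 0], [60, [0, 0, -0.03], 0], [60, [0, 0, -0.03], 0], [60, [-0.02, 0, -0.02], 0], [60, [-0.035, 0, 0], 0]]}}

```text
clock: 11.85
position: [0.5276, 0.0053, 0.183]
ee_rot: [[-0.061, 0.998, 0.007], [0.998, 0.061, -0.0], [-0.001, 0.007, -1.0]]
ft_force: [1.6, -0.6, -0.1]
opening: 0.601
gripper_force: 0.0
```

Request:
{"api": "jog_arm", "payload": {"moves": [[60, [-0.04, 0, 0], 0], [60, [-0.04, 0, 0], 0], [60, [-0.04, 0, 0], 0], [60, [-0.04, 0, 0], 0], [60, [-0.04, 0, 0], 0]]}}

```text
clock: 12.27
position: [0.5376, -0.1976, 0.1792]
ee_rot: [[-0.058, 0.998, 0.001], [0.998, 0.058, -0.0], [-0.0, 0.001, -1.0]]
ft_force: [-0.5, 0.5, -1.1]
opening: 0.601
gripper_force: 0.0
```

Request:
{"api": "jog_arm", "payload": {"moves": [[60, [-0.04, 0, 0], 0], [60, [-0.03, 0, 0], 0], [60, [-0.02, 0, 0], 0], [60, [0, 0, 0], 0], [60, [0, 0, 0], 0]]}}

```text
clock: 12.68
position: [0.5427, -0.2861, 0.1785]
ee_rot: [[-0.056, 0.998, -0.0], [0.998, 0.056, 0.0], [0.0, -0.0, -1.0]]
ft_force: [0.2, 0.4, 0.3]
opening: 0.597
gripper_force: 0.0
```

```bash
python3 - <<'E'
from h import *
st()
for n in("top","side"):
    im=np.mean([optics.capture(n)[:,:,::-1].astype(float) for _ in range(6)],0);np.save(f"pics/p2{n}.npy",im);cv2.imwrite(f"pics/p2{n}_raw.png",im.astype(np.uint8))
t=cv2.imread("pics/p2top_raw.png");s=cv2.imread("pics/p2side_raw.png")
c=np.zeros((590,790,3),np.uint8)
a=cv2.resize(t[178:228,155:285],None,fx=6,fy=6,interpolation=2);b=cv2.resize(s[150:222,240:350],None,fx=4,fy=4,interpolation=2)
c[:300,:780]=a;c[300:588,:440]=b;cv2.imwrite("pics/p2.png",c)
E
```

```text
t 12.68 p [ 0.5427 -0.2861  0.1785] head 93.2 F [0.2  0.45 0.31] op 0.597 g 0.0
```

View pics/p2.png

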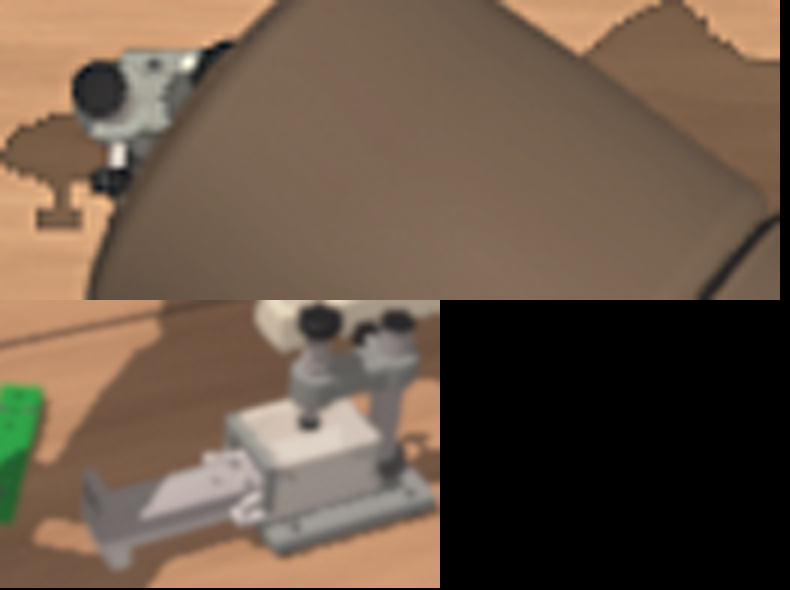

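The side view shows the bar lying between the rails with its nose in the hood and a cup visible at (238,463). The arm hides the tester from the top camera, so I'll move it away.

Request:
{"api": "jog_arm", "payload": {"moves": [[60, [-0.01, -0.01, -0.03], 0], [60, [-0.02, -0.025, -0.03], 0], [60, [-0.024, -0.0275, -0.03], 0], [60, [-0.024, -0.0275, -0.03], 0], [60, [-0.024, -0.0275, 0], 0]]}}

```text
clock: 13.7
position: [0.4392, -0.3883, 0.2948]
ee_rot: [[-0.059, 0.998, 0.005], [0.998, 0.059, -0.006], [-0.006, 0.005, -1.0]]
ft_force: [1.1, -0.3, 0.3]
opening: 0.601
gripper_force: 0.0
```

Request:
{"api": "jog_arm", "payload": {"moves": [[60, [-0.024, -0.0275, 0], 0], [60, [-0.024, -0.0275, 0], 0], [60, [-0.024, -0.0275, 0], 0], [60, [-0.024, -0.0275, 0], 0], [60, [-0.024, -0.0275, 0], 0]]}}

```text
clock: 14.12
position: [0.3072, -0.5157, 0.2898]
ee_rot: [[-0.058, 0.998, 0.0], [0.998, 0.058, -0.0], [-0.0, 0.0, -1.0]]
ft_force: [-0.2, 1.2, 1.0]
opening: 0.601
gripper_force: 0.0
```

```bash
python3 - <<'E'
from h import *
st()
for n in("top","side"):
    im=np.mean([optics.capture(n)[:,:,::-1].astype(float) for _ in range(6)],0);np.save(f"pics/p3{n}.npy",im);cv2.imwrite(f"pics/p3{n}_raw.png",im.astype(np.uint8))
t=cv2.imread("pics/p3top_raw.png");s=cv2.imread("pics/p3side_raw.png")
c=np.zeros((590,790,3),np.uint8)
a=cv2.resize(t[178:228,155:285],None,fx=6,fy=6,interpolation=2);b=cv2.resize(s[150:222,240:350],None,fx=4,fy=4,interpolation=2)
c[:300,:780]=a;c[300:588,:440]=b;cv2.imwrite("pics/p3.png",c)
E
```

```text
t 14.12 p [ 0.3072 -0.5157  0.2898] head 93.3 F [-0.24  1.17  0.96] op 0.601 g 0.0
```

View pics/p3.png

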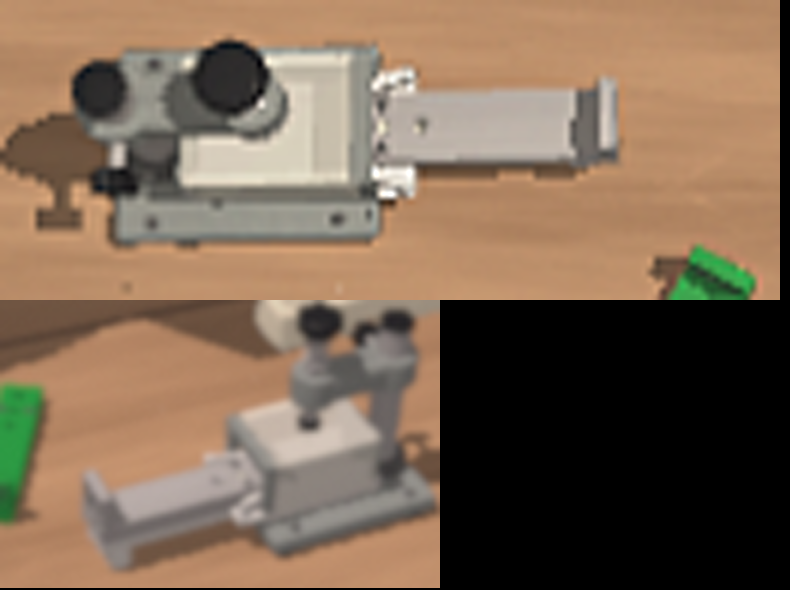

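The top view shows the rear cup at crop (422,125), the tab's top face at u 598–618, the knob disc centred near (232,77) and the hood front edge at u≈380. Now I'll measure these at sub-pixel accuracy.

```bash
python3 - <<'E'
from h import *
from scipy.ndimage import map_coordinates as mc
t=np.load("pics/p3top.npy");g=t.mean(2);b=t[:,:,0]
u=np.array([-.0564,.9984]);n=np.array([.9984,.0564]);E0=np.array([.5275,-.0219])  # tongue end
sn=lambda p:(np.round(((p-E0)@u)*1000,2),np.round(((p-E0)@n)*1000,2))
# knob: radial half-level edges in metric plane z=.182
th=np.radians(np.arange(0,360,10));c=np.array([.5165,.152])
def smp(P,z,ch=g):
    q=proj("top",np.c_[P,np.full(len(P),z)]);return mc(ch,[q[:,1],q[:,0]],order=1)
pts=[]
rr=np.linspace(.010,.026,65)
for a in th:
    d=np.array([np.cos(a),np.sin(a)]);p=smp(c+rr[:,None]*d,.182);e=edge(p,75)
    pts.append(rr[int(e[0])]*1000 if e else np.nan)
print("knob radii mm by world angle",dict(zip(np.arange(0,360,10).tolist(),np.round(pts,1).tolist())))
good=[(c+r/1000*np.array([np.cos(a),np.sin(a)])) for a,r in zip(th,pts) if r==r and (-60<np.degrees(a)-45<90 )]
k=least_squares(lambda q:np.linalg.norm(np.array(good)-q,axis=1)-.018,c);print("knob centre",k.x,np.sqrt(np.mean(k.fun**2))*1e3,"s,n",sn(k.x))
# rear cup
y0,x0=195,221;w=g[y0:y0+8,x0:x0+10];bg=np.median(w);W=np.clip(bg-8-w,0,None);print(w.round(0).astype(int))
yy,xx=np.mgrid[y0:y0+8,x0:x0+10];cc=((W*xx).sum()/W.sum(),(W*yy).sum()/W.sum());P=back("top",cc,.05);print("cup3",cc,P,sn(P))
# lines along feed at different lateral offsets: print profile edges
def along(nn,s0,s1,z,ch):
    s=np.linspace(s0,s1,int((s1-s0)*4000)+1);P=E0+s[:,None]*u+nn*n;p=smp(P,z,ch);return s,p
for nn in(-.008,0,.008):
    s,p=along(nn,-.09,-.04,.078,b);print("tab z78 n",nn,[round(float(x),0) for x in p[::4]])
    s,p=along(nn,.11,.14,.079,g)
for nn in(.0,-.015,.02):
    s,p=along(nn,.105,.15,.079,g);print("hood n",nn,[round(float(x),0) for x in p[::4]])
E
```

```text
knob radii mm by world angle {0: 16.5, 10: 16.5, 20: 16.2, 30: 15.5, 40: 16.2, 50: 16.8, 60: 15.8, 70: 15.0, 80: 15.5, 90: 18.0, 100: 19.0, 110: 18.0, 120: 18.3, 130: 18.3, 140: 17.8, 150: 18.3, 160: 18.8, 170: 18.8, 180: 20.0, 190: 18.5, 200: 18.5, 210: 17.8, 220: 18.0, 230: 18.0, 240: 17.8, 250: 18.5, 260: 18.5, 270: 18.8, 280: 18.3, 290: 16.8, 300: 17.2, 310: 17.0, 320: 17.0, 330: 16.2, 340: 16.8, 350: 16.2}
knob centre [0.51461836 0.15120222] 0.7949363762115187 s,n (np.float64(173.55), np.float64(-3.1))
[[174 172 172 173 174 174 173 174 174 173]
 [174 174 174 175 174 176 175 174 174 174]
 [172 173 174 160 149 168 176 174 174 174]
 [173 174 174 147 100 153 178 176 175 177]
 [175 175 175 198 128 171 178 177 177 178]
 [179 178 180 180 160 182 182 180 181 182]
 [179 178 179 179 180 180 179 179 179 179]
 [178 178 178 178 178 178 179 178 179 180]]
cup3 (np.float64(224.92130214917827), np.float64(198.16750948166876)) [0.52335062 0.07595219] (np.float64(97.93), np.float64(1.38))
tab z78 n -0.008 [107.0, 107.0, 107.0, 107.0, 107.0, 107.0, 107.0, 107.0, 107.0, 107.0, 107.0, 107.0, 107.0, 1
[... 1292 characters left out ...]
, 187.0, 188.0, 189.0, 193.0]
hood n -0.015 [178.0, 178.0, 179.0, 180.0, 181.0, 180.0, 171.0, 162.0, 150.0, 127.0, 103.0, 90.0, 115.0, 139.0, 157.0, 149.0, 141.0, 135.0, 140.0, 145.0, 149.0, 148.0, 146.0, 145.0, 144.0, 144.0, 145.0, 161.0, 178.0, 194.0, 192.0, 190.0, 189.0, 188.0, 188.0, 188.0, 188.0, 188.0, 188.0, 187.0, 187.0, 187.0, 185.0, 183.0, 181.0, 188.0]
hood n 0.02 [195.0, 205.0, 214.0, 221.0, 228.0, 235.0, 226.0, 217.0, 209.0, 215.0, 222.0, 229.0, 203.0, 175.0, 147.0, 142.0, 139.0, 135.0, 138.0, 142.0, 146.0, 146.0, 145.0, 143.0, 146.0, 150.0, 153.0, 163.0, 175.0, 187.0, 190.0, 188.0, 186.0, 185.0, 184.0, 183.0, 183.0, 182.0, 182.0, 182.0, 182.0, 181.0, 181.0, 182.0, 183.0, 183.0]
```

```bash
python3 - <<'E'
from h import *
from scipy.ndimage import map_coordinates as mc
u=np.array([-.0564,.9984]);n=np.array([.9984,.0564]);E0=np.array([.5275,-.0219])
for cam in("top","side"):
    g=np.load(f"pics/p3{cam}.npy").mean(2)
    for nm,z,s0,s1,nn in(("tab",.078,-.016,.020,(-.01,0,.01)),("hood",.079,.108,.14,(-.028,-.02,-.01,.01,.02,.028)),("cups",.050,.08,.13,(0,))):
        s=np.arange(s0,s1,.002)
        for k in nn:
            q=proj(cam,np.c_[E0+s[:,None]*u+k*n,np.full(len(s),z)]);print(cam,nm,"n",k,"s0",s0,mc(g,[q[:,1],q[:,0]],order=1).round(0).astype(int).tolist())
E
```

```text
top tab n -0.01 s0 -0.016 [147, 147, 147, 146, 146, 143, 149, 163, 181, 193, 198, 131, 100, 104, 106, 107, 105, 99]
top tab n 0 s0 -0.016 [147, 147, 147, 148, 148, 146, 144, 145, 175, 189, 187, 126, 101, 103, 104, 101, 98, 153]
top tab n 0.01 s0 -0.016 [146, 145, 144, 145, 146, 145, 143, 146, 175, 184, 175, 120, 99, 99, 106, 105, 105, 157]
top hood n -0.028 s0 0.108 [223, 225, 232, 224, 215, 242, 198, 127, 143, 147, 145, 146, 170, 206, 201, 198, 198]
top hood n -0.02 s0 0.108 [171, 170, 154, 141, 130, 126, 128, 135, 146, 148, 145, 143, 161, 194, 191, 188, 187]
top hood n -0.01 s0 0.108 [179, 177, 164, 170, 185, 184, 163, 131, 142, 146, 144, 156, 173, 192, 190, 188, 188]
top hood n 0.01 s0 0.108 [188, 189, 151, 130, 124, 132, 136, 136, 144, 147, 142, 151, 166, 190, 190, 188, 187]
top hood n 0.02 s0 0.108 [221, 235, 217, 215, 229, 175, 142, 135, 142, 146, 143, 150, 163, 187, 188, 185, 183]
top hood n 0.028 s0 0.108 [143, 144, 147, 137, 113, 119, 128, 139, 145, 146, 144, 154, 173, 205, 210, 207, 207]
top cups n 0 s0 0.08 [177, 178, 177, 176, 176, 177, 176, 166, 142, 123, 162, 177, 175, 
[... 533 characters left out ...]
n -0.02 s0 0.108 [145, 144, 142, 138, 133, 129, 126, 130, 135, 142, 148, 155, 164, 172, 180, 183, 185]
side hood n -0.01 s0 0.108 [147, 139, 129, 117, 109, 106, 113, 121, 132, 140, 146, 150, 156, 164, 171, 178, 181]
side hood n 0.01 s0 0.108 [162, 166, 170, 173, 166, 150, 137, 130, 134, 140, 145, 150, 157, 164, 173, 181, 187]
side hood n 0.02 s0 0.108 [152, 162, 167, 166, 158, 144, 132, 130, 134, 141, 146, 150, 157, 165, 174, 182, 189]
side hood n 0.028 s0 0.108 [169, 169, 168, 161, 151, 139, 130, 127, 131, 136, 141, 148, 156, 166, 175, 182, 186]
side cups n 0 s0 0.08 [174, 174, 173, 173, 173, 173, 171, 168, 162, 156, 155, 156, 162, 167, 170, 171, 171, 170, 170, 171, 171, 171, 169, 169, 168]
```

```bash
python3 - <<'E'
from h import *
u=np.array([-.0564,.9984]);n=np.array([.9984,.0564]);E0=np.array([.5275,-.0219])
W=lambda s,k,z:np.array([*(E0+s*u+k*n),z])
N=.174;out=[]
for cam,x0,y0,w,h,k in(("top",183,182,49,36,8),("side",283,150,49,58,8)):
    k=8;im=np.load(f"pics/p3{cam}.npy").clip(0,255).astype(np.uint8)
    a=cv2.resize(im[y0:y0+h,x0:x0+w],None,fx=k,fy=k,interpolation=cv2.INTER_CUBIC)
    P=lambda *q:tuple(np.round((proj(cam,W(*q))[0]-[x0-.5,y0-.5])*k).astype(int))
    L=lambda p,q,c:cv2.line(a,P(*p),P(*q),c,1)
    for d,c in((-.002,(255,0,0)),(0,(0,0,255)),(.002,(0,255,0))):
        L((N-.05+d,-.033,.079),(N-.05+d,.033,.079),c)
    for sg in(-1,1):
        L((N-.07,sg*.019,.048),(N-.07,sg*.026,.048),(0,0,255))
        L((N-.05,sg*.033,.079),(N-.02,sg*.033,.079),(0,0,255))
    L((.1174,-.004,.05),(.1174,.004,.05),(255,0,255));L((.0974,-.004,.05),(.0974,.004,.05),(255,0,255))
    cv2.polylines(a,[np.array([P(N+.018*np.cos(t),-.0006+.018*np.sin(t),.182) for t in np.linspace(0,6.28,60)])],True,(0,0,255),1)
    out.append(a)
c=np.zeros((590,800,3),np.uint8);c[:288,:392]=out[0];c[:464,400:792]=out[1];cv2.imwrite("pics/ov.png",c)
E
```

```text
(no output)
```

View pics/ov.png

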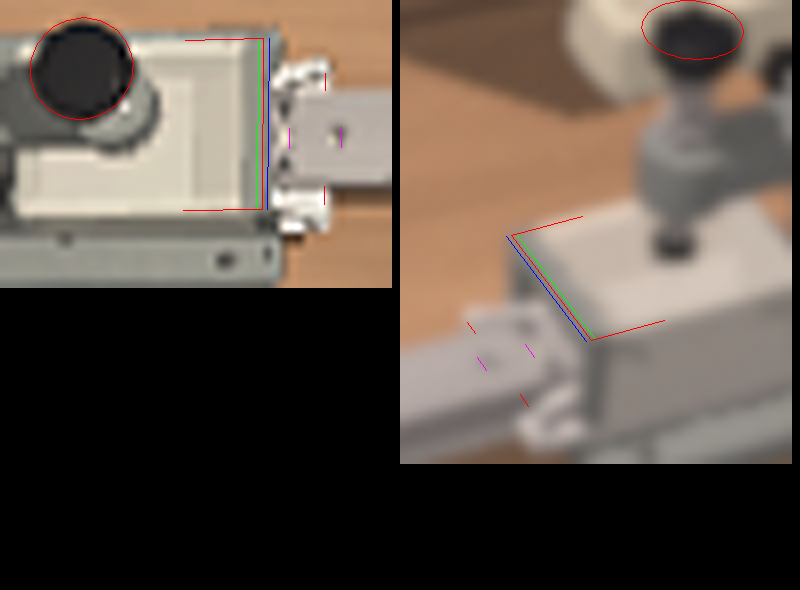

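Overlaid at needle s = 174 mm, the knob circle, hood edge and mouth ticks sit on their features in both cameras, within about 1 mm. The rear cup lies about 1 mm ahead of the magenta mark at s = 97.4. That puts the remaining feed at about 55.5 mm, so I'll grasp the tab next.

Request:
{"api": "jog_arm", "payload": {"moves": [[60, [0.02, 0.01, 0], 0], [60, [0.033, 0.017, 0], 0], [60, [0.033, 0.017, 0], 0], [60, [0.033, 0.017, 0], 0], [60, [0.033, 0.017, 0], 0]]}}

```text
clock: 15.13
position: [0.3783, -0.3566, 0.2897]
ee_rot: [[-0.058, 0.998, 0.0], [0.998, 0.058, -0.0], [-0.0, 0.0, -1.0]]
ft_force: [2.1, 0.6, -0.5]
opening: 0.604
gripper_force: 0.0
```

Request:
{"api": "jog_arm", "payload": {"moves": [[60, [0.033, 0.017, 0], 0], [60, [0.033, 0.017, 0], 0], [60, [0.033, 0.017, 0], 0], [60, [0.033, 0.017, 0], 0], [60, [0.033, 0.017, 0], 0]]}}

```text
clock: 15.55
position: [0.4536, -0.1868, 0.2899]
ee_rot: [[-0.058, 0.998, 0.0], [0.998, 0.058, -0.0], [-0.0, 0.0, -1.0]]
ft_force: [-0.4, 0.2, 0.2]
opening: 0.599
gripper_force: 0.0
```

Request:
{"api": "jog_arm", "payload": {"moves": [[60, [0.033, 0.017, 0.015], 0], [60, [0.033, 0.017, 0.025], 0], [60, [0.033, 0.017, 0.03], 0], [60, [0.033, 0.017, 0.03], 0], [60, [0.033, 0.017, 0.03], 0]]}}

```text
clock: 15.97
position: [0.5221, -0.0325, 0.172]
ee_rot: [[-0.058, 0.998, 0.001], [0.998, 0.058, -0.0], [-0.0, 0.001, -1.0]]
ft_force: [0.5, -0.2, -0.3]
opening: 0.6
gripper_force: 0.0
```

Request:
{"api": "jog_arm", "payload": {"moves": [[60, [0, 0, 0], 0], [60, [0, 0, 0], 0], [60, [0, 0, 0], 0], [60, [0, 0, 0], 0], [60, [0, 0, 0], 0]]}}

```text
clock: 16.38
position: [0.5218, -0.0354, 0.1738]
ee_rot: [[-0.056, 0.998, 0.002], [0.998, 0.056, -0.001], [-0.001, 0.002, -1.0]]
ft_force: [-0.5, -0.0, 0.7]
opening: 0.6
gripper_force: 0.0
```

```bash
python3 - <<'E'
from h import *
st();plan([.5276,-.0202,.076],93.2,5,60)
E
```

```text
t 16.38 p [ 0.5218 -0.0354  0.1738] head 93.23 F [-0.49 -0.    0.7 ] op 0.6 g 0.0
from [ 0.5218 -0.0354  0.1738] 93.18
[[60, [0.003, 0.0013, 0.0196], np.float64(0.01)], [60, [0.003, 0.0013, 0.0196], np.float64(0.01)], [60, [0.003, 0.0013, 0.0196], np.float64(0.01)], [60, [0.003, 0.0013, 0.0196], np.float64(0.01)], [60, [0.003, 0.0013, 0.0196], np.float64(0.01)]]
```

Request:
{"api": "jog_arm", "payload": {"moves": [[60, [0.005, 0.003, 0.015], 0], [60, [0.005, 0.003, 0.015], 0], [60, [0.005, 0.0006, 0.01], 0], [60, [0, 0, 0], 0], [60, [0, 0, 0], 0]]}}

```text
clock: 16.8
position: [0.5273, -0.0194, 0.133]
ee_rot: [[-0.058, 0.998, -0.0], [0.998, 0.058, -0.0], [-0.0, -0.0, -1.0]]
ft_force: [-0.9, 0.0, 0.2]
opening: 0.602
gripper_force: 0.0
```

Request:
{"api": "jog_arm", "payload": {"moves": [[60, [0, 0, 0.02], 0], [60, [0, 0, 0.02], 0], [60, [0, 0, 0.01], 0], [60, [0, 0, 0.006], 0], [60, [0, 0, 0], 0]]}}

```text
clock: 17.22
position: [0.5273, -0.0193, 0.0764]
ee_rot: [[-0.057, 0.998, -0.001], [0.998, 0.057, 0.0], [0.0, -0.001, -1.0]]
ft_force: [0.2, 0.4, 0.1]
opening: 0.598
gripper_force: 0.0
```

Request:
{"api": "jog_arm", "payload": {"moves": [[60, [0, 0, 0], 0], [60, [0, 0, 0], 0], [60, [0, 0, 0], 0], [60, [0, 0, 0], 0], [60, [0, 0, 0], 0]]}}

```text
clock: 17.63
position: [0.5276, -0.0191, 0.0772]
ee_rot: [[-0.058, 0.998, 0.001], [0.998, 0.058, -0.0], [-0.0, 0.001, -1.0]]
ft_force: [0.3, 0.0, -0.1]
opening: 0.601
gripper_force: 0.0
```

Request:
{"api": "jog_arm", "payload": {"moves": [[30, [0, 0, 0], 0], [30, [0, 0, 0], 0], [30, [0, 0, 0], 0], [30, [0, 0, 0], 0], [30, [0, 0, 0], 0]]}}

```text
clock: 18.05
position: [0.5274, -0.0191, 0.0768]
ee_rot: [[-0.058, 0.998, 0.0], [0.998, 0.058, -0.0], [-0.0, 0.0, -1.0]]
ft_force: [-0.1, -0.3, 1.4]
opening: 0.375
gripper_force: 30.0
```

Request:
{"api": "jog_arm", "payload": {"moves": [[30, [0.003, 0, 0], 0], [30, [0.004, 0, 0], 0], [30, [0.004, 0, 0], 0], [30, [0.004, 0, 0], 0], [30, [0.003, 0, 0], 0]]}}

```text
clock: 18.47
position: [0.5263, -0.0005, 0.0768]
ee_rot: [[-0.058, 0.998, 0.0], [0.998, 0.058, -0.0], [-0.0, 0.0, -1.0]]
ft_force: [0.6, -2.2, 1.1]
opening: 0.378
gripper_force: 30.0
```

Request:
{"api": "jog_arm", "payload": {"moves": [[30, [0.004, 0, 0], 0], [30, [0.004, 0, 0], 0], [30, [0.004, 0, 0], 0], [30, [0.003, 0, 0], 0], [30, [0, 0, 0], 0]]}}

```text
clock: 18.88
position: [0.5254, 0.0146, 0.0768]
ee_rot: [[-0.058, 0.998, -0.0], [0.998, 0.058, 0.0], [0.0, -0.0, -1.0]]
ft_force: [0.0, 3.8, 2.4]
opening: 0.376
gripper_force: 30.0
```

Request:
{"api": "jog_arm", "payload": {"moves": [[30, [0.003, 0, 0], 0], [30, [0.004, 0, 0], 0], [30, [0.004, 0, 0], 0], [30, [0.003, 0, 0], 0], [30, [0, 0, 0], 0]]}}

```text
clock: 19.3
position: [0.5246, 0.0285, 0.0768]
ee_rot: [[-0.058, 0.998, -0.0], [0.998, 0.058, 0.0], [0.0, -0.0, -1.0]]
ft_force: [-0.8, 2.1, 1.3]
opening: 0.376
gripper_force: 30.0
```

Request:
{"api": "jog_arm", "payload": {"moves": [[30, [0.003, 0, 0], 0], [30, [0.003, 0, 0], 0], [30, [0.002, 0, 0], 0], [30, [0, 0, 0], 0], [30, [0, 0, 0], 0]]}}

```text
clock: 19.72
position: [0.5242, 0.0362, 0.0768]
ee_rot: [[-0.058, 0.998, -0.0], [0.998, 0.058, 0.0], [0.0, -0.0, -1.0]]
ft_force: [-0.9, 2.3, 2.5]
opening: 0.373
gripper_force: 30.0
```

```bash
python3 - <<'E'
from h import *
st()
im=np.mean([optics.capture("side")[:,:,::-1].astype(float) for _ in range(6)],0);np.save("pics/p4side.npy",im)
st()
E
```

```text
t 19.72 p [0.5242 0.0362 0.0768] head 93.31 F [-0.93  2.33  2.52] op 0.373 g 30.000133216381073
t 20.02 p [0.5242 0.036  0.0768] head 93.31 F [-0.83  3.39  2.51] op 0.378 g 30.00034511089325
```

Request:
{"api": "jog_arm", "payload": {"moves": [[60, [0, 0, 0], 0], [60, [0, 0, 0], 0], [60, [0, 0, 0], 0], [60, [0, 0, 0], 0], [60, [0, 0, 0], 0]]}}

```text
clock: 20.43
position: [0.5243, 0.0357, 0.0767]
ee_rot: [[-0.058, 0.998, -0.0], [0.998, 0.058, -0.0], [-0.0, -0.0, -1.0]]
ft_force: [-0.7, -0.1, -0.1]
opening: 0.591
gripper_force: 0.0
```

Request:
{"api": "jog_arm", "payload": {"moves": [[60, [0, 0, -0.005], 0], [60, [0, 0, -0.02], 0], [60, [0, 0, -0.04], 0], [0, [0, 0, -0.04], 0], [0, [0, 0, -0.04], 0]]}}

```text
clock: 20.85
position: [0.5237, 0.0358, 0.2237]
ee_rot: [[-0.058, 0.998, -0.001], [0.998, 0.058, -0.0], [-0.0, -0.001, -1.0]]
ft_force: [0.1, -0.1, -0.2]
opening: 0.51
gripper_force: 0.0
```

Request:
{"api": "jog_arm", "payload": {"moves": [[0, [0, 0, -0.03], 0], [0, [0, 0, -0.02], 0], [0, [0, 0, 0], 0], [0, [0, 0, 0], 0], [0, [0, 0, 0], 0]]}}

```text
clock: 21.27
position: [0.5237, 0.0359, 0.271]
ee_rot: [[-0.058, 0.998, -0.001], [0.998, 0.058, -0.0], [0.0, -0.001, -1.0]]
ft_force: [-0.2, -0.2, -0.3]
opening: 0.168
gripper_force: 0.0
```

```bash
python3 - <<'E'
from h import *
from scipy.ndimage import map_coordinates as mc
st();plan([.5168,.152,.225],93.2,5,0)
im=np.mean([optics.capture("side")[:,:,::-1].astype(float) for _ in range(6)],0);np.save("pics/p5side.npy",im)
u=np.array([-.0564,.9984]);n=np.array([.9984,.0564]);E0=np.array([.5275,-.0219])
for f,o in(("p3side",0),("p5side",.0553)):
    g=np.load(f"pics/{f}.npy").mean(2);s=np.arange(-.012,.016,.001)+o
    for k in(0,.01):
        q=proj("side",np.c_[E0+s[:,None]*u+k*n,np.full(len(s),.078)]);print(f,k,mc(g,[q[:,1],q[:,0]],order=1).round(0).astype(int).tolist())
E
```

```text
t 21.27 p [0.5237 0.0359 0.271 ] head 93.31 F [-0.25 -0.17 -0.27] op 0.168 g 0.0
from [0.5237 0.0359 0.271 ] 93.21
[[0, [0.0233, -0.0, 0.0092], np.float64(0.02)], [0, [0.0233, -0.0001, 0.0092], np.float64(0.02)], [0, [0.0233, -0.0001, 0.0092], np.float64(0.02)], [0, [0.0233, -0.0001, 0.0092], np.float64(0.02)], [0, [0.0233, -0.0001, 0.0092], np.float64(0.02)]]
p3side 0 [146, 143, 140, 136, 132, 129, 125, 125, 129, 134, 140, 148, 156, 163, 166, 168, 169, 167, 165, 162, 159, 156, 153, 151, 151, 150, 150, 150]
p3side 0.01 [133, 127, 122, 118, 115, 113, 113, 118, 124, 130, 139, 148, 156, 160, 164, 167, 165, 163, 161, 158, 155, 152, 152, 153, 154, 156, 157, 158]
p5side 0 [148, 144, 141, 135, 129, 124, 125, 127, 130, 136, 144, 151, 158, 162, 167, 169, 169, 168, 166, 163, 160, 157, 155, 153, 152, 151, 151, 151]
p5side 0.01 [133, 130, 126, 123, 120, 120, 120, 122, 129, 136, 144, 151, 158, 164, 167, 169, 169, 168, 166, 163, 162, 161, 161, 160, 161, 162, 163, 163]
```

Request:
{"api": "jog_arm", "payload": {"moves": [[0, [0.02, 0, 0], 0], [0, [0.03, 0, 0], 0], [0, [0.03, 0, 0.006], 0], [0, [0.025, 0, 0.015], 0], [0, [0.0115, 0, 0.015], 0]]}}

```text
clock: 21.98
position: [0.5173, 0.1545, 0.2354]
ee_rot: [[-0.059, 0.998, 0.001], [0.998, 0.059, 0.0], [0.0, 0.001, -1.0]]
ft_force: [0.4, 0.0, 0.6]
opening: 0.004
gripper_force: 0.0
```

Request:
{"api": "jog_arm", "payload": {"moves": [[0, [0, 0, 0.01], 0], [0, [0, 0, 0], 0], [0, [0, 0, 0], 0], [0, [0, 0, 0], 0], [0, [0, 0, 0], 0]]}}

```text
clock: 22.4
position: [0.518, 0.1514, 0.2266]
ee_rot: [[-0.057, 0.998, 0.001], [0.998, 0.057, 0.0], [-0.0, 0.001, -1.0]]
ft_force: [0.1, -0.3, 0.9]
opening: 0.001
gripper_force: 0.0
```

```bash
python3 - <<'E'
from h import *
st();plan([.5168,.152,.210],93.2,5,0)
E
```

```text
t 22.4 p [0.518  0.1514 0.2266] head 93.24 F [ 0.06 -0.27  0.91] op 0.001 g 0.0
from [0.518  0.1514 0.2266] 93.19
[[0, [0.0001, -0.0002, 0.0033], np.float64(0.01)], [0, [0.0001, -0.0002, 0.0033], np.float64(0.01)], [0, [0.0001, -0.0002, 0.0033], np.float64(0.01)], [0, [0.0001, -0.0002, 0.0033], np.float64(0.01)], [0, [0.0001, -0.0002, 0.0033], np.float64(0.01)]]
```

Request:
{"api": "jog_arm", "payload": {"moves": [[0, [0, -0.001, 0.01], 0], [0, [0, 0, 0.007], 0], [0, [0, 0, 0.002], 0], [0, [0, 0, 0], 0], [0, [0, 0, 0], 0]]}}

```text
clock: 22.82
position: [0.5165, 0.152, 0.2066]
ee_rot: [[-0.058, 0.998, -0.0], [0.998, 0.058, -0.0], [-0.0, -0.0, -1.0]]
ft_force: [0.2, -0.4, 0.2]
opening: 0.001
gripper_force: 0.0
```

Request:
{"api": "jog_arm", "payload": {"moves": [[0, [0, 0, 0.001], 0], [0, [0, 0, 0.001], 0], [0, [0, 0, 0.001], 0], [0, [0, 0, 0.001], 0], [0, [0, 0, 0], 0]]}}

```text
clock: 23.23
position: [0.5166, 0.1521, 0.2028]
ee_rot: [[-0.058, 0.998, 0.0], [0.998, 0.058, -0.0], [-0.0, 0.0, -1.0]]
ft_force: [0.2, -0.2, 1.6]
opening: 0.008
gripper_force: 0.9
```

Request:
{"api": "jog_arm", "payload": {"moves": [[0, [0, 0, 0.001], 0], [0, [0, 0, 0.001], 0], [0, [0, 0, 0.001], 0], [0, [0, 0, 0], 0], [0, [0, 0, 0], 0]]}}

```text
clock: 23.65
position: [0.5166, 0.1521, 0.1998]
ee_rot: [[-0.058, 0.998, 0.0], [0.998, 0.058, -0.0], [-0.0, 0.0, -1.0]]
ft_force: [0.3, 0.5, 2.6]
opening: 0.005
gripper_force: 1.0
```

Request:
{"api": "jog_arm", "payload": {"moves": [[0, [0, 0, 0.001], 0], [0, [0, 0, 0.001], 0], [0, [0, 0, 0.0005], 0], [0, [0, 0, 0], 0], [0, [0, 0, 0], 0]]}}

```text
clock: 24.07
position: [0.5166, 0.1521, 0.1972]
ee_rot: [[-0.058, 0.998, 0.0], [0.998, 0.058, -0.0], [-0.0, 0.0, -1.0]]
ft_force: [1.3, -0.1, 1.2]
opening: 0.008
gripper_force: 1.1
```

Request:
{"api": "jog_arm", "payload": {"moves": [[0, [0, 0, 0.0005], 0], [0, [0, 0, 0.0005], 0], [0, [0, 0, 0], 0], [0, [0, 0, 0], 0], [0, [0, 0, 0], 0]]}}

```text
clock: 24.48
position: [0.5166, 0.1521, 0.1963]
ee_rot: [[-0.058, 0.998, 0.0], [0.998, 0.058, -0.0], [-0.0, 0.0, -1.0]]
ft_force: [0.4, 1.2, 2.1]
opening: -0.001
gripper_force: 1.1
```

Request:
{"api": "jog_arm", "payload": {"moves": [[0, [0, 0, 0.0005], 0], [0, [0, 0, 0], 0], [0, [0, 0, 0], 0], [0, [0, 0, 0], 0], [0, [0, 0, 0], 0]]}}

```text
clock: 24.9
position: [0.5166, 0.1521, 0.1958]
ee_rot: [[-0.058, 0.998, 0.0], [0.998, 0.058, -0.0], [-0.0, 0.0, -1.0]]
ft_force: [0.8, 0.9, 2.2]
opening: 0.008
gripper_force: 1.1
```

Request:
{"api": "jog_arm", "payload": {"moves": [[0, [0, 0, 0.0005], 0], [0, [0, 0, 0], 0], [0, [0, 0, 0], 0], [0, [0, 0, 0], 0], [0, [0, 0, 0], 0]]}}

```text
clock: 25.32
position: [0.5165, 0.1521, 0.1953]
ee_rot: [[-0.058, 0.998, 0.0], [0.998, 0.058, -0.0], [-0.0, 0.0, -1.0]]
ft_force: [1.7, 0.7, 2.1]
opening: 0.005
gripper_force: 1.1
```

Request:
{"api": "jog_arm", "payload": {"moves": [[0, [0, 0, 0.0005], 0], [0, [0, 0, 0], 0], [0, [0, 0, 0], 0], [0, [0, 0, 0], 0], [0, [0, 0, 0], 0]]}}

```text
clock: 25.73
position: [0.5165, 0.1521, 0.1947]
ee_rot: [[-0.058, 0.998, -0.0], [0.998, 0.058, -0.0], [-0.0, -0.0, -1.0]]
ft_force: [1.5, -0.2, 2.5]
opening: -0.001
gripper_force: 1.1
```

No contact at 9.3 mm, so the needle is inside the cup. I'll keep going in small steps.

Request:
{"api": "jog_arm", "payload": {"moves": [[0, [0, 0, 0.0005], 0], [0, [0, 0, 0], 0], [0, [0, 0, 0], 0], [0, [0, 0, 0], 0], [0, [0, 0, 0], 0]]}}

```text
clock: 26.15
position: [0.5165, 0.1521, 0.1943]
ee_rot: [[-0.058, 0.998, 0.0], [0.998, 0.058, -0.0], [-0.0, 0.0, -1.0]]
ft_force: [1.8, 0.8, 2.4]
opening: 0.006
gripper_force: 1.2
```

Request:
{"api": "jog_arm", "payload": {"moves": [[0, [0, 0, 0.0005], 0], [0, [0, 0, 0], 0], [0, [0, 0, 0], 0], [0, [0, 0, 0], 0], [0, [0, 0, 0], 0]]}}

```text
clock: 26.57
position: [0.5165, 0.1521, 0.1938]
ee_rot: [[-0.058, 0.998, 0.0], [0.998, 0.058, -0.0], [-0.0, 0.0, -1.0]]
ft_force: [1.1, 0.8, 2.6]
opening: 0.005
gripper_force: 1.2
```

Request:
{"api": "jog_arm", "payload": {"moves": [[0, [0, 0, 0.0005], 0], [0, [0, 0, 0], 0], [0, [0, 0, 0], 0], [0, [0, 0, 0], 0], [0, [0, 0, 0], 0]]}}

```text
clock: 26.98
position: [0.5165, 0.1521, 0.1934]
ee_rot: [[-0.058, 0.998, 0.0], [0.998, 0.058, -0.0], [-0.0, 0.0, -1.0]]
ft_force: [1.3, 0.7, 5.8]
opening: 0.003
gripper_force: 2.2
```

Request:
{"api": "jog_arm", "payload": {"moves": [[0, [0, 0, 0.0005], 0], [0, [0, 0, 0], 0], [0, [0, 0, 0], 0], [0, [0, 0, 0], 0], [0, [0, 0, 0], 0]]}}

```text
clock: 27.4
position: [0.5165, 0.1521, 0.1928]
ee_rot: [[-0.058, 0.998, 0.0], [0.998, 0.058, -0.0], [-0.0, 0.0, -1.0]]
ft_force: [1.9, 0.2, 5.4]
opening: 0.003
gripper_force: 2.5
```

Contact felt: the force rose from 2.5 to about 5.6 N. I'll hold, then release.

Request:
{"api": "jog_arm", "payload": {"moves": [[0, [0, 0, 0], 0], [0, [0, 0, 0], 0], [0, [0, 0, 0], 0], [0, [0, 0, 0], 0], [0, [0, 0, 0], 0]]}}

```text
clock: 27.82
position: [0.5165, 0.1521, 0.1928]
ee_rot: [[-0.058, 0.998, 0.0], [0.998, 0.058, -0.0], [-0.0, 0.0, -1.0]]
ft_force: [0.8, 0.6, 5.4]
opening: 0.007
gripper_force: 2.5
```

Request:
{"api": "jog_arm", "payload": {"moves": [[0, [0, 0, 0], 0], [0, [0, 0, 0], 0], [0, [0, 0, -0.001], 0], [0, [0, 0, -0.003], 0], [0, [0, 0, -0.004], 0]]}}

```text
clock: 28.23
position: [0.5163, 0.152, 0.2007]
ee_rot: [[-0.058, 0.998, -0.001], [0.998, 0.058, -0.0], [-0.0, -0.001, -1.0]]
ft_force: [-0.1, -0.1, 2.8]
opening: 0.009
gripper_force: 0.8
```

Request:
{"api": "jog_arm", "payload": {"moves": [[0, [0, 0, -0.004], 0], [0, [0, 0, -0.006], 0], [0, [0, 0, -0.015], 0], [0, [0, 0, -0.02], 0], [0, [0, 0, -0.02], 0]]}}

```text
clock: 28.65
position: [0.516, 0.152, 0.2665]
ee_rot: [[-0.058, 0.998, -0.002], [0.998, 0.058, -0.0], [-0.0, -0.002, -1.0]]
ft_force: [-0.7, 0.1, 0.5]
opening: 0.004
gripper_force: 0.0
```

Request:
{"api": "jog_arm", "payload": {"moves": [[0, [-0.03, 0, -0.01], 0], [0, [-0.04, 0, -0.01], 0], [0, [-0.04, 0, 0], 0], [0, [-0.04, 0, 0], 0], [0, [-0.04, 0, 0], 0]]}}

```text
clock: 29.07
position: [0.5269, -0.0392, 0.2864]
ee_rot: [[-0.058, 0.998, -0.0], [0.998, 0.058, -0.0], [-0.0, -0.0, -1.0]]
ft_force: [1.2, -0.2, -0.5]
opening: 0.007
gripper_force: 0.0
```

Request:
{"api": "jog_arm", "payload": {"moves": [[0, [-0.04, 0, 0], 0], [0, [-0.03, 0, 0], 0], [0, [-0.02, 0, 0], 0], [0, [0, 0, 0], 0], [0, [0, 0, 0], 0]]}}

```text
clock: 29.48
position: [0.5323, -0.1281, 0.2857]
ee_rot: [[-0.056, 0.998, -0.001], [0.998, 0.056, 0.0], [0.0, -0.001, -1.0]]
ft_force: [-0.3, 0.4, 0.4]
opening: 0.003
gripper_force: 0.0
```

```bash
python3 - <<'E'
from h import *
from scipy.ndimage import map_coordinates as mc
st()
im=np.mean([optics.capture("side")[:,:,::-1].astype(float) for _ in range(4)],0)
u=np.array([-.0564,.9984]);n=np.array([.9984,.0564]);E0=np.array([.5275,-.0219])
g=im.mean(2);s=np.arange(-.012,.016,.001)+.0553
q=proj("side",np.c_[E0+s[:,None]*u,np.full(len(s),.078)]);print(mc(g,[q[:,1],q[:,0]],order=1).round(0).astype(int).tolist())
st()
E
```

```text
t 29.48 p [ 0.5323 -0.1281  0.2857] head 93.19 F [-0.33  0.4   0.42] op 0.003 g 0.0
[95, 93, 90, 88, 86, 84, 85, 86, 87, 89, 92, 94, 96, 98, 100, 101, 101, 102, 104, 104, 105, 106, 106, 106, 107, 106, 105, 103]
t 29.68 p [ 0.5326 -0.1263  0.286 ] head 93.38 F [-0.34 -0.55 -0.28] op 0.006 g 0.0
```

```bash
python3 -c "
from rig import job
print(job.hand_in())"
```

```text
the job is handed in; nothing more can be done
None
```

The job is handed in. I slid the cup carrier through the flap to the estimated needle position, felt the sample at about 10.5 mm of knob travel with about 3 N on the needle, held it for at least 0.5 s and let the knob up; the final alignment was inferred from pictures and touch, not seen directly.

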